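# Gauge the top sample block with the spring-return jog toggle

## Robot

A 7-joint arm with a two-finger parallel gripper is mounted at the origin on the work surface. World frame = base frame: x ahead of the robot, y to its left, z up, the work surface at z = 0. Lengths are in m, angles in degrees, forces in N, time in s.
With the tool pointing down it reaches from about 0.425 to 0.875 m from the base axis. Payload 8.4 kg.
Tool frame: the origin (TCP) lies between the finger pads; the fingertips stand 19 mm ahead of it and the grasp point (between the pads) is the TCP; z points along the fingers, y is the direction in which the jaws open and shut (so a half turn about z gives the same grasp; the last joint's range is limited). The gripper opens to 85 mm and grips with 20 to 120 N. Pads are 22 mm wide; open, the fingers measure 114 mm over their backs; the gripper's body (76 mm by 85 mm) begins 54 mm behind the grasp point. The pads swing forward as they close: fully open they stand 13 mm farther back than shut.
Start: joints at [60.779, 19.091, 2.286, 83.961, -0.768, 76.965, -3.352], TCP at [0.26, -0.596, 0.25] pointing down, gripper open.
Joint ranges: [-147.57, 147.57], [-21.85, 119.76], [-74.77, 79.35], [14.55, 137.4], [-85.83, 265.84], [4.83, 119.75], [-152.11, 152.11]. Speed limits (degrees/s): [127.2, 127.2, 159.86, 159.86, 180, 180, 180].

## Interface

Orientations are given as a 3x3 rotation matrix whose columns are the frame's x, y, z axes.
In Python, from bench import arm, cams, job gives the robot as it stands.
- The arm moves only by the tool drive_tool, never from a script. Its argument "deltas" is a list of rows, each a list of 2 entries, a list of its own where there are three numbers: the shift along the world's x, y, z in mm, then the turn, a rotation vector about the world's x, y, z in units of 8 degrees (1.0 is 8 degrees). In form: [[[tx, ty, tz], [rx, ry, rz]], ...]. A call has 1 to 20 rows; each row shifts and turns the commanded pose from where the row before left it; what a row does not reach is not made up. A row lasts 1/8 s, in which the tool goes at most 62.5 mm and 10.7 degrees, less where a joint would pass 70% of its speed; a pose out of reach is approached as far as the arm can. A call is refused whole if a number of a shift passes 62.5 or a number of a turn 1, either way. A call with a gripper value outside its range is refused whole. "fingers" is the opening, from 0 (shut) to 1 (fully open), set as the call begins (left out, the last holds). The fingers move at their own pace and stop on an object; "squeeze" is the grip in N (left out, the last holds). Time passes only in rows, so rows that do not move let the fingers close. It gives the time, the measured TCP pose, the force and the opening at its end, in the units of the state.
- arm.get_obs(): the state, without advancing time (a new reading comes with each control period).
- cams.camera(name): name is "scene" or "top" or "wrist"; returns the picture (420x560x3 uint8, red, green, blue); there is no depth.
- cams.camera_model(name): a dict with "fx", "fy", "cx", "cy" (pixels), "R" (3x3) and "t" (3): a world point X has camera coordinates R X + t. Camera axes: x right, y down, z forward; pixel columns grow to the right and rows downward; lengths in m; the calibration is good to about 2 mm. A picture is of the moment at which its call begins: read the wrist's pose just before it. camera_model takes no time and is no camera call; for the wrist camera it gives the pose at the moment of the call.
- job.finish_job(): hands the job in, once; it reports no verdict.
The state is a dict: "clock": time; "joint_pos": joint angles; "dq": joint speeds; "joint_torque": joint torques, N m; "ee_pos": TCP position; "orientation": TCP orientation; "contact_force": force on the tool from outside, world axes, zero at the start; "ft_torque": the same for the moment, N m; "gripper_width": finger opening in m.
Only numpy, scipy, OpenCV 4.12 (cv2) and the standard library are available. Lean on these libraries where they do the work, as an engineer would, in place of code of your own. Each camera call takes 0.05 s, during which the arm holds its last target.

## Task

Take the top aluminium block from the spring magazine, set it down flat on the bench to change your grip, take it again by its two ends and lower it gently, without dropping it, into the middle of the gauge's rest between the two dark cheeks. Then push the console's toggle right over to the green side, never the red, hold it there for about a second so that the probe comes forward, and let it spring back to centre. Leave the other blocks in the magazine and the other things on the bench where they are.

Things in the scene. Friction and masses are not known exactly. Their poses are not given: they have to be found in the camera images.
- block_top: The top aluminium block of the stack at the start: 54 (its x) x 34 (its y) x 20 mm (z), about 90 g, brass disc and two black dots on top; origin at the centre of its underside, z up. Turned half round it is the same. The three blocks look alike.
- block_next: The second block of the stack, same shape and origin; it rises about 20 mm on the spring lift when the top one is taken.
- block_low: The lowest block of the stack, same shape and origin.
- magazine: Fixed spring magazine, black base 120 (x) x 90 (y) x 12 mm, origin at the centre of its underside. Grey cheeks stand at the blocks' short ends (x = +/-28 to 36 mm), up to 98 mm above the bench; lips 3 mm thick lap the outer 5 mm of the long sides. The long sides are open over 43 mm: a block can be taken only across its 34 mm width (closing along y) and drawn straight up.
- magazine_mid (a point): Point on the magazine's vertical middle axis, 30 mm above the bench. The stack stands here, blocks' x along the magazine's x, on a soft spring lift (about 42 N/m): the top block's upper face is about 90 to 95 mm above the bench.
- gauge: Fixed gauge: aluminium base plate 210 x 100 x 10 mm (x from -70 to +140 mm). Origin under the middle of the block rest, at bench level; x points along the rest to the black probe housing (55 x 46 mm, x from 77 to 132 mm, top 62 mm above the bench). The retracted probe tip (red) stands at x = 72 mm, 40 mm above the bench.
- rest (a point): Middle of the rest's top (grey pedestal 38 x 55 mm, 30 mm high); axes as the gauge; a seated block's origin. Dark cheeks on both long sides, 38 mm long, 39 mm apart, straight to 26 mm above the rest, then flared, tops at 36 mm. The block lies along x between them and overhangs the pedestal 8 mm at each end; there it can be held only by its ends, 54 mm apart (closing along x).
- probe (a joint): Advance of the gauge's probe towards the block, m: 0 with the toggle centred, about 0.025 with the toggle held to green; it retracts by itself and never touches a centred block.
- console: Fixed white control box 90 (x) x 110 (y) x 45 mm high; origin at the centre of its underside. Green dot on top at y = +40 mm, red dot at y = -40 mm; the toggle stands at its centre between them.
- toggle (a joint): Tilt of the toggle, rad: 0 upright, positive towards the green dot (console +y), stops at +/-0.42 rad; 0.3 rad or more counts as over. Pivot at the console's centre, 45 mm above the bench; spring 0.33 N m/rad, about 3.5 N at the tip at the stop; springs back to 0 when let go.
- toggle_tip (a point): Centre of the toggle's black 16 mm ball, 45 mm from the pivot along a 10 mm thick steel stem; 90 mm above the bench when upright.
- spool: Black spool, 60 mm across, 24 mm high, lying flat; bystander. Origin under its centre.
- jar: Jar 60 mm across, 70 mm high; bystander. Origin under its centre.
- lens_tube: Dark steel lens tube 52 mm across, 65 mm high, standing; bystander. Origin under its centre.

How it is judged (in metres and radians):
On the way, in this order (a step that is already met when the one before it is completed fails the run):
1. the top block has been taken out and lies flat on the bench, let go (height (world z) of block_top below 0.004 m and angle between block_top's own z axis and vertical below 0.1 rad and contact force between the fingers and block_top below 0.05 N and linear speed of block_top below 0.02 m/s), for 0.2 s.
2. the block is seated in the middle of the gauge's rest, let go (x of block_top in the frame of rest between -0.008 and 0.008 m and y of block_top in the frame of rest between -0.006 and 0.006 m and z of block_top in the frame of rest between -0.003 and 0.003 m and angle between the x axis of block_top and the x axis of gauge, either way round below 0.15 rad and angle between block_top's own z axis and vertical below 0.08 rad and contact force between the fingers and block_top below 0.05 N and linear speed of block_top below 0.02 m/s), for 0.2 s.
3. with the block seated, the toggle is held over to green (0.3 rad or more) for 0.7 s (x of block_top in the frame of rest between -0.008 and 0.008 m and y of block_top in the frame of rest between -0.006 and 0.006 m and z of block_top in the frame of rest between -0.003 and 0.003 m and angle between the x axis of block_top and the x axis of gauge, either way round below 0.15 rad and angle between block_top's own z axis and vertical below 0.08 rad and value of joint toggle above 0.3 rad), for 0.7 s.
At the end, for the whole second after the job is handed in: The block lies flat on the gauge's rest between the cheeks, within 8 mm of the middle along it, released and still; the toggle is back within 0.06 rad of centre; the other two blocks are flat in the magazine, within 8 mm of its middle axis (all of step 2 and value of joint toggle between -0.06 and 0.06 rad and horizontal distance between each of block_next, block_low and magazine_mid below 0.008 m and angle between each of block_next, block_low's own z axis and vertical below 0.12 rad); the robot touches nothing.
It fails at once if the toggle is pushed to the red side (beyond -0.2 rad) (value of joint toggle below -0.2 rad).
It fails at once if the block is dropped into the gauge (falls free there faster than 0.35 m/s) (horizontal distance between block_top and rest below 0.04 m and contact force between the fingers and block_top below 0.05 N and linear speed of block_top above 0.35 m/s).
It fails at once if another block is pulled out of the magazine (horizontal distance between any of block_next, block_low and magazine_mid above 0.02 m).
It fails at once if a bystander (spool, jar, lens tube) is moved more than 20 mm (distance of any of spool, jar, lens_tube from where it was at the start of the episode above 0.02 m).
It also fails if it takes over 72 s, if anything falls off the work surface, if the arm or the gripper's body presses on something with over 40 N, if the wrist force passes 120 N, or if a joint passes its speed limit or range.

## Working session

There is one attempt and no reset: what is moved stays moved. The work goes in short steps, Python scripts to look and compute and a tool call to move; the robot and the scene stay as the last step left them, time stands still between calls to the robot, and variables do not carry over. Pictures are saved under pics/ and viewed, and the job is handed in when it is done.

Besides the shell and the picture viewer there is one more tool, called after ">>>" as name(argument=value, ...), one argument or row to a line, values as JSON. drive_tool: Moves the arm, as the interface text tells. Its arguments: {"type":"object","properties":{"deltas":{"type":"array"},"fingers":{"type":"number"},"squeeze":{"type":"number"}},"required":["deltas"]}

```bash
mkdir -p pics; ls
python3 - <<'E'
from bench import arm,cams,job
import cv2,numpy as np
o=arm.get_obs();print({k:np.round(v,3).tolist() for k,v in o.items()})
for n in ["scene","top","wrist"]:
    m=cams.camera_model(n);im=cams.camera(n)
    cv2.imwrite(f"pics/{n}0.png",im[:,:,::-1])
    R=np.array(m["R"]);print(n,m["fx"],m["fy"],m["cx"],m["cy"],np.round(R,3).tolist(),(-R.T@np.array(m["t"])).round(3))
E
```

```text
pics
{'clock': 0.0, 'joint_pos': [60.779, 19.13, 2.283, 84.012, -0.768, 76.967, -3.352], 'dq': [0.003, 0.053, 0.091, 0.073, -0.003, -0.091, 0.026], 'joint_torque': [-0.0, -65.855, 1.365, -40.558, 0.017, 0.012, 0.0], 'ee_pos': [0.259, -0.596, 0.249], 'orientation': [[0.917, 0.399, -0.001], [0.399, -0.917, 0.001], [-0.0, -0.002, -1.0]], 'contact_force': [0.168, -0.128, -0.902], 'ft_torque': [0.056, -0.005, 0.0], 'gripper_width': 0.085}
scene 407.454606287226 407.454606287226 279.775536176185 214.6822700332637 [[-0.734, 0.679, -0.0], [0.456, 0.494, -0.74], [-0.502, -0.544, -0.672]] [1.098 0.519 0.757]
top 489.88333370831253 489.88333370831253 275.8014325919084 210.33252172897417 [[0.017, -1.0, 0.024], [-0.986, -0.021, -0.167], [0.167, -0.021, -0.986]] [4.030e-01 1.000e-03 1.038e+00]
wrist 340.04077084412717 340.04077084412717 273.4253737283898 205.38512263279563 [[0.399, -0.917, -0.002], [-0.884, -0.386, 0.263], [-0.242, -0.103, -0.965]] [ 0.32  -0.57   0.372]
```

View pics/scene0.png

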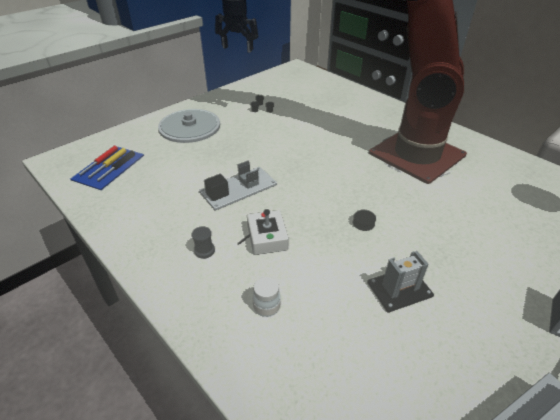

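View pics/top0.png

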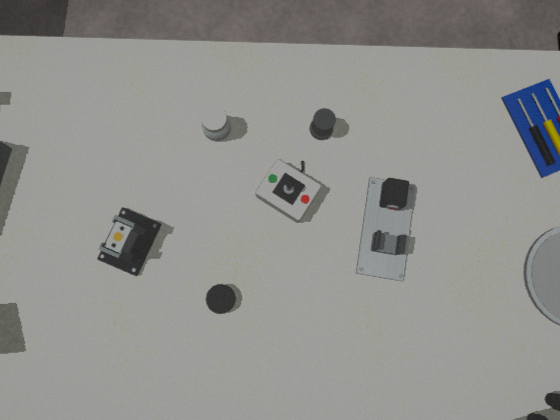

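View pics/wrist0.png

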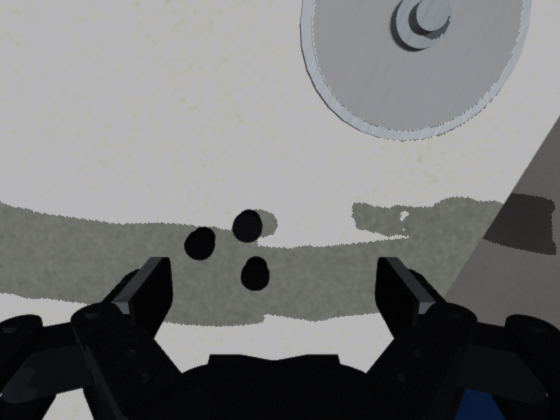

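The pictures show the magazine at top-view (130,240), the gauge at (387,230), the console at (289,188), the jar at (216,125), the lens tube at (323,125) and the spool at (221,299). Next I'll zoom in on these.

```bash
cat > h.py <<'E'
import numpy as np,cv2
from bench import arm,cams
def ray(n,uv,z,m=None):
    m=m or cams.camera_model(n);R=np.array(m["R"]);t=np.array(m["t"])
    c=-R.T@t;d=R.T@np.array([(uv[0]-m["cx"])/m["fx"],(uv[1]-m["cy"])/m["fy"],1])
    return c+d*(z-c[2])/d[2]
def proj(n,X,m=None):
    m=m or cams.camera_model(n);p=np.array(m["R"])@np.array(X)+np.array(m["t"])
    return np.array([m["fx"]*p[0]/p[2]+m["cx"],m["fy"]*p[1]/p[2]+m["cy"]])
def crop(im,x0,y0,w,h,k,name):
    c=cv2.resize(im[y0:y0+h,x0:x0+w],None,fx=k,fy=k,interpolation=cv2.INTER_CUBIC);cv2.imwrite(name,c)
E
python3 - <<'E'
from h import *
a=cv2.imread("pics/top0.png");
cr=lambda im,x,y,w,h,k:cv2.resize(im[y:y+h,x:x+w],None,fx=k,fy=k,interpolation=cv2.INTER_CUBIC)
cv2.imwrite("pics/z1.png",np.hstack([cr(a,90,195,80,90,5),cr(a,250,150,80,90,5)][:2]))
crop(a,350,170,70,115,5,"pics/z2.png")
E
```

```text
(no output)
```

View pics/z1.png

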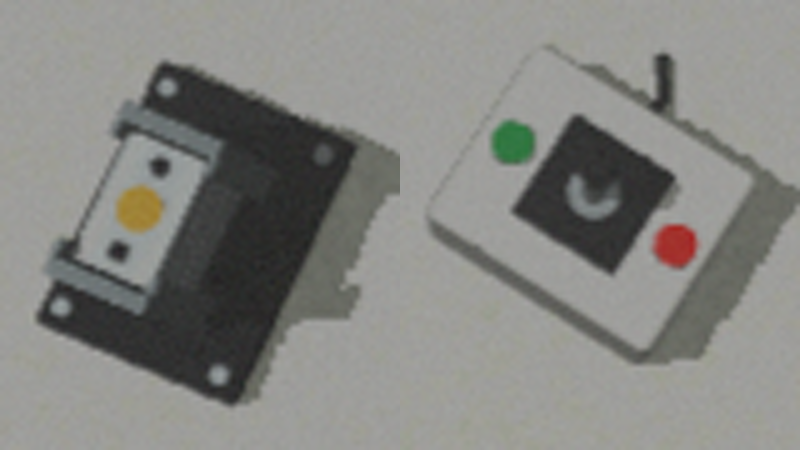

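View pics/z2.png

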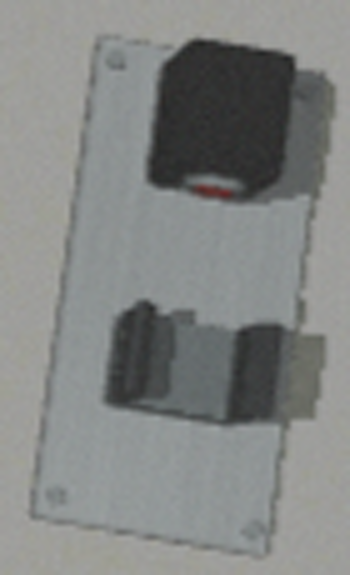

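Run:
```python
from h import *
P=lambda u,z:ray("top",u,z).round(4)
print("mag screws",[P(u,.012) for u in [(123.4,212.6),(154.6,225.6),(102,256.2),(133.6,269.8)]])
print("magc",P((128.4,241.05),.012),"disc",[P((117.6,236.6),z) for z in(.09,.095)])
print("blk dots",P((90+32,195+167/5),.092),P((90+118/5,195+250/5),.092))
g,r=P((272.4,178.4),.045),P((305,199),.045);print("con",g,r,(g+r)/2,np.linalg.norm(g-r),np.degrees(np.arctan2(*(g-r)[1::-1])))
c=[P((350+x/5,170+y/5),.01) for x,y in[(98,37),(32,517),(268,556)]];print("gauge",c,np.linalg.norm(c[0]-c[1]),np.linalg.norm(c[2]-c[1]))
print(c[0]-c[1],c[1]-c[2])
s=cv2.imread("pics/scene0.png")
cr=lambda im,x,y,w,h,k:cv2.resize(im[y:y+h,x:x+w],None,fx=k,fy=k,interpolation=cv2.INTER_CUBIC)
cv2.imwrite("pics/z3.png",np.hstack([cr(s,365,245,70,65,5),cr(s,235,200,60,65,5)]))
cv2.imwrite("pics/z4.png",cr(s,195,155,85,55,8))
```

```text
mag screws [array([0.5654, 0.3005, 0.012 ]), array([0.5391, 0.2335, 0.012 ]), array([0.4729, 0.3382, 0.012 ]), array([0.4461, 0.2713, 0.012 ])]
magc [0.5055 0.286  0.012 ] disc [array([0.5059, 0.2856, 0.09  ]), array([0.5053, 0.2841, 0.095 ])]
blk dots [0.5217 0.2777 0.092 ] [0.4893 0.2915 0.092 ]
con [ 0.6387 -0.0117  0.045 ] [ 0.5966 -0.08    0.045 ] [ 0.61765 -0.04585  0.045  ] 0.08023278631581982 58.35039259144261
gauge [array([ 0.6542, -0.2225,  0.01  ]), array([ 0.4473, -0.1917,  0.01  ]), array([ 0.4329, -0.2907,  0.01  ])] 0.2091799464575895 0.10004179126744983
[ 0.2069 -0.0308  0.    ] [0.0144 0.099  0.    ]
```

View pics/z3.png

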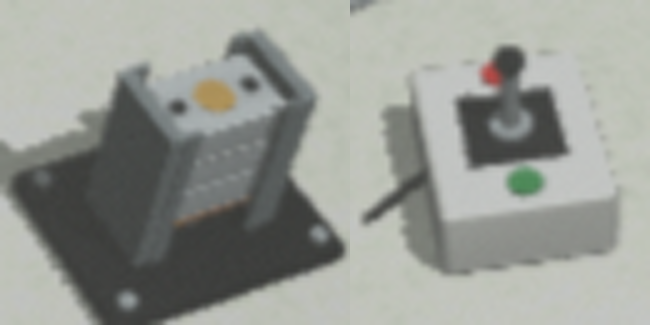

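View pics/z4.png

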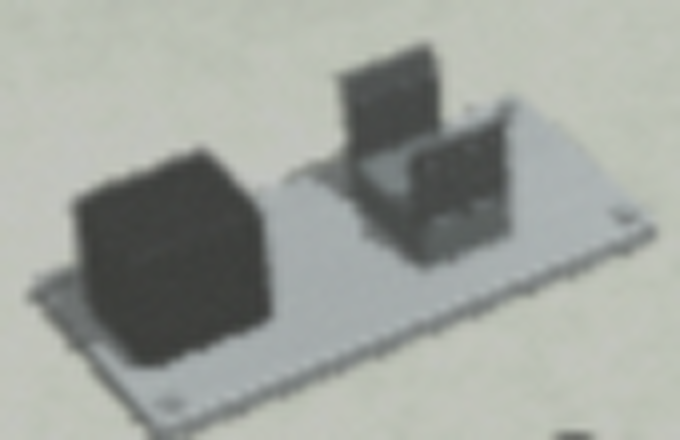

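```bash
cat >> h.py <<'E'
def tri(obs):
    A=[];b=[]
    for n,uv in obs:
        m=cams.camera_model(n) if isinstance(n,str) else n
        R=np.array(m["R"]);t=np.array(m["t"]);c=-R.T@t
        d=R.T@np.array([(uv[0]-m["cx"])/m["fx"],(uv[1]-m["cy"])/m["fy"],1]);d/=np.linalg.norm(d)
        M=np.eye(3)-np.outer(d,d);A.append(M);b.append(M@c)
    A=np.vstack(A);b=np.hstack(b);x=np.linalg.lstsq(A,b,rcond=None)[0]
    return x.round(4),np.linalg.norm(A@x-b).round(4)
E
python3 - <<'E'
from h import *
T=lambda a,b:tri([("top",a),("scene",b)])
print("disc",T((117.6,236.6),(365+213/5,245+97/5)))
print("dotA",T((122,228.4),(365+178/5,245+106/5)),T((122,228.4),(365+250/5,245+84/5)))
print("green",T((272.4,178.4),(235+175/5,200+181/5)))
print("ball",T((250+200/5,150+188/5),(235+159/5,200+60/5)))
print("gauge corner -x,+y",T((356.4,273.4),(195+515/8,155+100/8)),"-x-y",T((403.6,281.2),(195+515/8,155+100/8)))
print("gauge corner",T((356.4,273.4),(195+655/8,155+232/8)))
for n,u,z in [("spool",(221,299),.024),("jar",(215,117),.07),("lens",(324,117),.065)]: print(n,ray("top",u,z).round(3))
E
```

```text
disc (array([0.5064, 0.2843, 0.091 ]), np.float64(0.0017))
dotA (array([0.5223, 0.277 , 0.0916]), np.float64(0.0013)) (array([0.5132, 0.2852, 0.1073]), np.float64(0.019))
green (array([ 0.6386, -0.0122,  0.0474]), np.float64(0.001))
ball (array([ 0.6129, -0.0487,  0.0866]), np.float64(0.0041))
gauge corner -x,+y (array([ 0.4668, -0.2053,  0.0614]), np.float64(0.0443)) -x-y (array([ 0.4337, -0.2928,  0.0053]), np.float64(0.0014))
gauge corner (array([ 0.4486, -0.1941,  0.004 ]), np.float64(0.0023))
spool [0.39  0.088 0.024]
jar [0.76 0.11 0.07]
lens [ 0.768 -0.117  0.065]
```

>>> drive_tool(
  deltas=[
    [[36, 50, 0], [0, 0, 0.99]],
    [[36, 50, 0], [0, 0, 0.99]],
    [[36, 50, 0], [0, 0, 0.99]],
    [[36, 50, 0], [0, 0, 0.99]],
    [[36, 50, 0], [0, 0, 0.99]],
    [[36, 50, 0], [0, 0, 0.99]],
    [[36, 50, 0], [0, 0, 0.99]],
    [[36, 50, 0], [0, 0, 0.99]],
    [[-5, 53, 0], [0, 0, 0.99]],
    [[-5, 53, 0], [0, 0, 0.99]],
    [[-5, 53, 0], [0, 0, 0.99]],
    [[-5, 53, 0], [0, 0, 0.99]],
    [[-5, 53, 0], [0, 0, 0.99]],
    [[-5, 53, 0], [0, 0, 0.99]],
    [[-5, 53, 0], [0, 0, 0.99]],
    [[-5, 53, 0], [0, 0, 0.99]],
    [[-5, 53, 0], [0, 0, 0.99]],
    [[0, 0, 0], [0, 0, 0]],
  ],
  fingers=0.75,
)

```text
clock: 2.4
ee_pos: [0.5004, 0.286, 0.2502]
orientation: [[-0.932, 0.363, -0.001], [0.363, 0.932, 0.002], [0.002, 0.002, -1.0]]
contact_force: [0.3, -1.6, -0.0]
gripper_width: 0.0641
```

Run:
```python
from h import *
o=arm.get_obs();print(np.array(o["ee_pos"]).round(4),np.array(o["orientation"]).round(3).tolist(),np.round(o["joint_pos"],1),o["gripper_width"],o["clock"])
m=cams.camera_model("wrist");np.save("m1.npy",m,allow_pickle=True)
cv2.imwrite("pics/w1.png",cams.camera("wrist")[:,:,::-1])
print(proj("wrist",[.5064,.2843,.091],m))
```

```text
[0.5004 0.286  0.2502] [[-0.932, 0.363, -0.001], [0.363, 0.932, 0.002], [0.002, 0.002, -1.0]] [  5.3  16.  -47.   92.6  11.8  76.6  25.4] 0.064054767217863 2.4
[274.91059798 201.61992419]
```

View pics/w1.png

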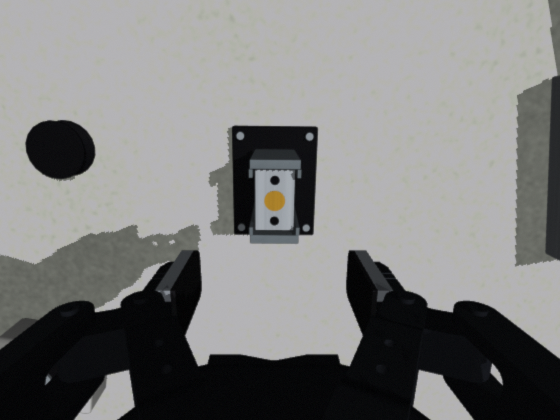

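Run:
```python
from h import *
m=np.load("m1.npy",allow_pickle=True).item()
im=cv2.imread("pics/w1.png");h=cv2.cvtColor(im,cv2.COLOR_BGR2HSV)
k=cv2.inRange(h,(10,120,80),(35,255,255));print(cv2.moments(k)["m00"]/255)
M=cv2.moments(k);c=np.array([M["m10"],M["m01"]])/M["m00"];X=ray("",c,.091,m);print("disc",c,X.round(4))
g=cv2.cvtColor(im,cv2.COLOR_BGR2GRAY);out=[]
for y in(181,220):
    r=255-g[y-8:y+8,266:284].astype(float);r[r<150]=0;ys,xs=np.mgrid[y-8:y+8,266:284]
    out.append(ray("",((r*xs).sum()/r.sum(),(r*ys).sum()/r.sum()),.091,m))
d=out[1]-out[0];print(np.round(out,4),np.degrees(np.arctan2(d[1],d[0])),np.linalg.norm(d))
o=arm.get_obs();R=np.array(o["orientation"]);print("in tool",R.T@(X-np.array(o["ee_pos"])))
crop(im,120,150,300,170,2,"pics/w1z.png")
```

```text
312.0
disc [274.21794872 200.5       ] [0.5053 0.2841 0.091 ]
[[0.4887 0.2907 0.091 ]
 [0.5218 0.2774 0.091 ]] -21.99027057902234 0.03570741751470534
in tool [-0.00336888  0.00221902  0.1589752 ]
```

View pics/w1z.png

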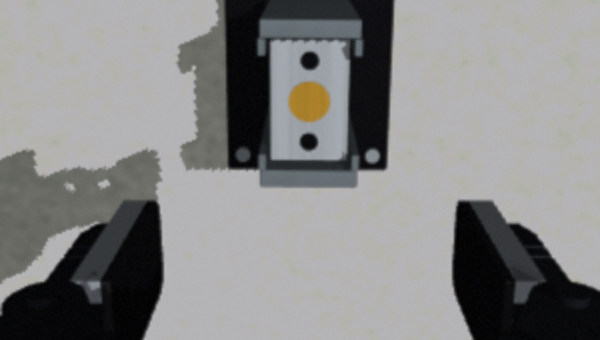

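>>> drive_tool(
  deltas=[
    [[5, -2, -30], [0, 0, -0.1]],
    [[0, 0, -30], [0, 0, 0]],
    [[0, 0, -30], [0, 0, 0]],
    [[0, 0, -25], [0, 0, 0]],
    [[0, 0, -15], [0, 0, 0]],
    [[0, 0, -15], [0, 0, 0]],
    [[0, 0, -12], [0, 0, 0]],
    [[0, 0, 0], [0, 0, 0]],
    [[0, 0, 0], [0, 0, 0]],
  ],
  fingers=0.65,
)

```text
clock: 3.58
ee_pos: [0.5078, 0.2794, 0.0939]
orientation: [[-0.923, 0.385, 0.001], [0.385, 0.923, 0.0], [-0.0, 0.001, -1.0]]
contact_force: [-0.2, -0.9, -0.0]
gripper_width: 0.0552
```

Run:
```python
from h import *
cv2.imwrite("pics/w2.png",cams.camera("wrist")[:,:,::-1])
s=cams.camera("scene")[:,:,::-1];crop(s,360,200,100,110,5,"pics/s2.png")
```

```text
(no output)
```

View pics/w2.png

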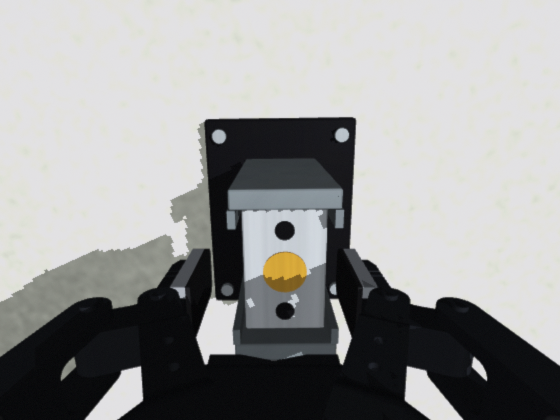

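View pics/s2.png

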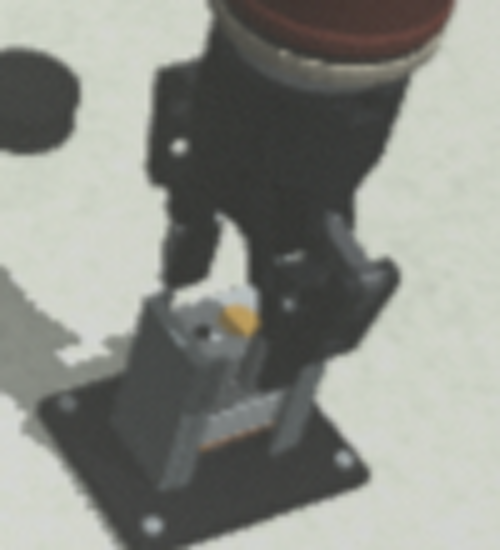

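>>> drive_tool(
  deltas=[
    [[-1, 2, 0], [0, 0, 0]],
    [[-1, 3, 0], [0, 0, 0]],
    [[0, 0, 0], [0, 0, 0]],
    [[0, 0, 0], [0, 0, 0]],
  ],
)

```text
clock: 4.18
ee_pos: [0.5055, 0.2841, 0.0933]
orientation: [[-0.923, 0.385, -0.0], [0.385, 0.923, -0.0], [-0.0, -0.0, -1.0]]
contact_force: [0.1, 0.8, -0.3]
gripper_width: 0.0554
```

Run:
```python
from h import *
m=cams.camera_model("wrist");im=cams.camera("wrist")[:,:,::-1].copy();cv2.imwrite("pics/w3.png",im)
h=cv2.cvtColor(im,cv2.COLOR_BGR2HSV)
k=cv2.inRange(h,(10,120,80),(35,255,255));M=cv2.moments(k,True);c=np.array([M["m10"],M["m01"]])/M["m00"]
o=arm.get_obs();R=np.array(o["orientation"])
for z in(.089,.092):
    X=ray("",c,z,m);print(c,X.round(4),(R.T@(X-np.array(o["ee_pos"]))).round(4))
```

```text
[275.93159851 280.96802974] [0.5058 0.2842 0.089 ] [-0.0001  0.0002  0.0043]
[275.93159851 280.96802974] [0.5043 0.2848 0.092 ] [0.0015 0.0002 0.0013]
```

View pics/w3.png

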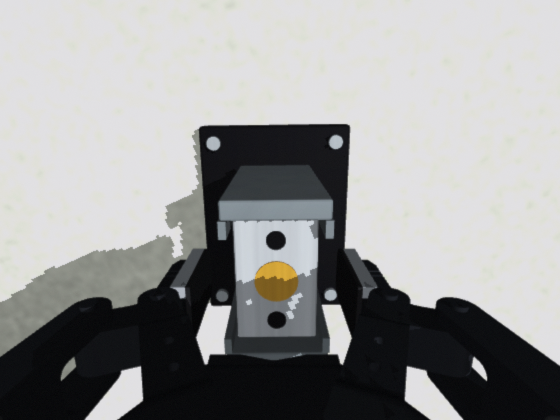

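>>> drive_tool(
  deltas=[
    [[0, 0, 0], [0, 0, 0]],
    [[0, 0, 0], [0, 0, 0]],
    [[0, 0, 0], [0, 0, 0]],
    [[0, 0, 0], [0, 0, 0]],
    [[0, 0, 0], [0, 0, 0]],
    [[0, 0, 0], [0, 0, 0]],
  ],
  fingers=0.3,
  squeeze=35,
)

```text
clock: 4.97
ee_pos: [0.5057, 0.2842, 0.0935]
orientation: [[-0.923, 0.385, 0.0], [0.385, 0.923, 0.0], [-0.0, 0.0, -1.0]]
contact_force: [0.1, 0.5, 3.4]
gripper_width: 0.0328
```

Run:
```python
from h import *
cv2.imwrite("pics/w4.png",cams.camera("wrist")[:,:,::-1])
s=cams.camera("scene")[:,:,::-1];crop(s,360,200,100,110,5,"pics/s4.png")
```

```text
(no output)
```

View pics/s4.png

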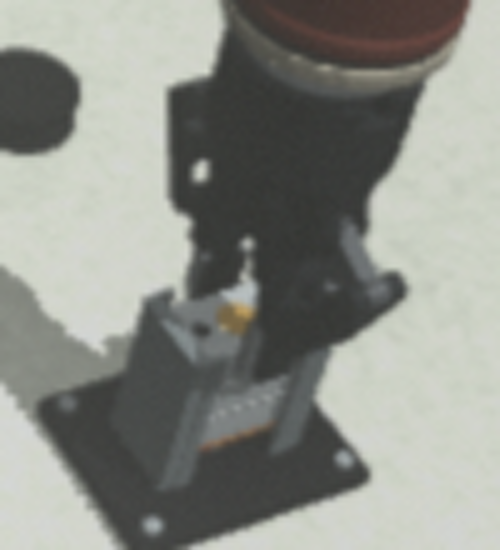

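View pics/w4.png

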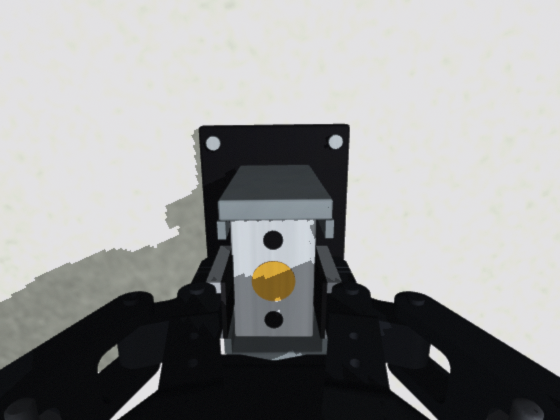

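>>> drive_tool(
  deltas=[
    [[0, 0, 5], [0, 0, 0]],
    [[0, 0, 8], [0, 0, 0]],
    [[0, 0, 10], [0, 0, 0]],
    [[0, 0, 10], [0, 0, 0]],
    [[0, 0, 15], [0, 0, 0]],
    [[0, 0, 15], [0, 0, 0]],
    [[0, 0, 15], [0, 0, 0]],
    [[0, 0, 10], [0, 0, 0]],
    [[0, 0, 0], [0, 0, 0]],
  ],
)

```text
clock: 6.2
ee_pos: [0.5059, 0.2843, 0.1822]
orientation: [[-0.923, 0.385, 0.001], [0.385, 0.923, 0.0], [-0.001, 0.001, -1.0]]
contact_force: [-0.4, -0.6, -1.3]
gripper_width: 0.0331
```

Run:
```python
from h import *
cv2.imwrite("pics/w5.png",cams.camera("wrist")[:,:,::-1])
s=cams.camera("scene")[:,:,::-1];crop(s,360,190,100,120,5,"pics/s5.png")
```

```text
(no output)
```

View pics/s5.png

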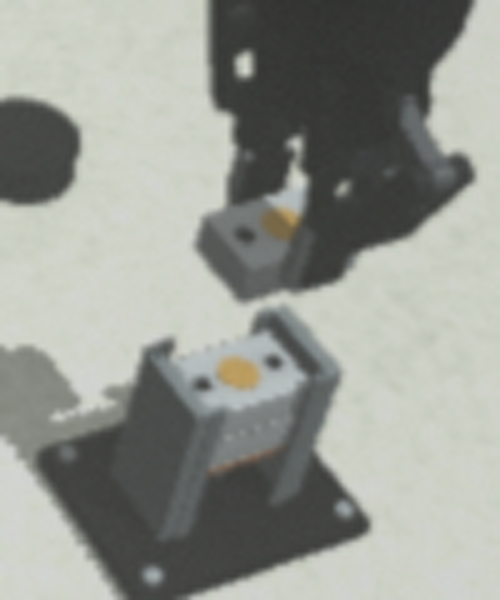

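View pics/w5.png

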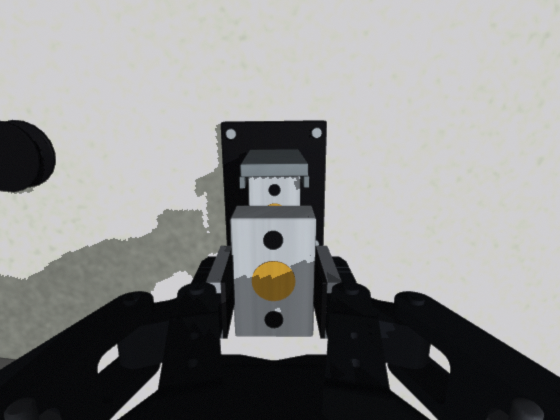

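>>> drive_tool(
  deltas=[
    [[9, -31, 0], [0, 0, 0]],
    [[9, -31, 0], [0, 0, 0]],
    [[9, -31, 0], [0, 0, 0]],
    [[9, -31, 0], [0, 0, 0]],
    [[8, -30, -20], [0, 0, 0]],
    [[0, 0, -30], [0, 0, 0]],
    [[0, 0, -30], [0, 0, 0]],
    [[0, 0, -30], [0, 0, 0]],
    [[0, 0, -20], [0, 0, 0]],
    [[0, 0, -14], [0, 0, 0]],
    [[0, 0, -6], [0, 0, 0]],
    [[0, 0, -3], [0, 0, 0]],
    [[0, 0, 0], [0, 0, 0]],
    [[0, 0, 0], [0, 0, 0]],
  ],
)

```text
clock: 8.05
ee_pos: [0.55, 0.1302, 0.0289]
orientation: [[-0.923, 0.385, 0.001], [0.385, 0.923, 0.0], [-0.001, 0.0, -1.0]]
contact_force: [-1.1, -1.2, 0.0]
gripper_width: 0.0326
```

>>> drive_tool(
  deltas=[
    [[0, 0, -2], [0, 0, 0]],
    [[0, 0, -1], [0, 0, 0]],
    [[0, 0, -1], [0, 0, 0]],
    [[0, 0, 0], [0, 0, 0]],
    [[0, 0, 0], [0, 0, 0]],
  ],
)

```text
clock: 8.68
ee_pos: [0.5496, 0.1301, 0.0243]
orientation: [[-0.923, 0.385, -0.0], [0.385, 0.923, -0.0], [0.0, -0.0, -1.0]]
contact_force: [-0.3, 0.4, -1.8]
gripper_width: 0.0329
```

Run:
```python
from h import *
s=cams.camera("scene")[:,:,::-1];p=proj("scene",[.55,.13,.02]).astype(int);print(p);crop(s,p[0]-60,p[1]-70,120,110,5,"pics/s6.png")
```

```text
[337 257]
```

View pics/s6.png

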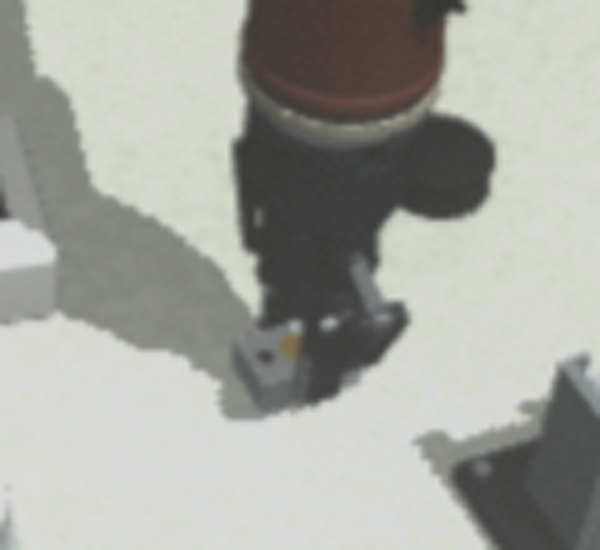

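Almost down, so I'll go on in 1 mm steps.

>>> drive_tool(
  deltas=[
    [[0, 0, -1], [0, 0, 0]],
    [[0, 0, -1], [0, 0, 0]],
    [[0, 0, 0], [0, 0, 0]],
    [[0, 0, 0], [0, 0, 0]],
  ],
)

```text
clock: 9.22
ee_pos: [0.5497, 0.1302, 0.0235]
orientation: [[-0.923, 0.385, 0.0], [0.385, 0.923, -0.001], [-0.001, -0.001, -1.0]]
contact_force: [-5.2, -1.6, 14.7]
gripper_width: 0.0329
```

>>> drive_tool(
  deltas=[
    [[0, 0, 1], [0, 0, 0]],
    [[0, 0, 0], [0, 0, 0]],
  ],
)

```text
clock: 9.48
ee_pos: [0.5498, 0.1302, 0.0237]
orientation: [[-0.923, 0.385, 0.0], [0.385, 0.923, -0.0], [-0.0, 0.0, -1.0]]
contact_force: [-2.0, -0.2, 6.2]
gripper_width: 0.0333
```

>>> drive_tool(
  deltas=[
    [[0, 0, 0], [0, 0, 0]],
    [[0, 0, 0], [0, 0, 0]],
    [[0, 0, 0], [0, 0, 0]],
    [[0, 0, 0], [0, 0, 0]],
    [[0, 0, 0], [0, 0, 0]],
  ],
  fingers=0.7,
)

```text
clock: 10.1
ee_pos: [0.5495, 0.1301, 0.0233]
orientation: [[-0.923, 0.385, -0.0], [0.385, 0.923, -0.0], [0.0, -0.0, -1.0]]
contact_force: [0.1, 0.5, -0.2]
gripper_width: 0.0596
```

>>> drive_tool(
  deltas=[
    [[0, 0, 10], [0, 0, 0]],
    [[0, 0, 25], [0, 0, 0]],
    [[0, 0, 35], [0, 0, 0]],
    [[0, 0, 35], [0, 0, -0.95]],
    [[0, 0, 15], [0, 0, -0.95]],
    [[0, 0, 0], [0, 0, -0.95]],
    [[0, 0, 0], [0, 0, -0.95]],
    [[0, 0, 0], [0, 0, -0.95]],
    [[0, 0, 0], [0, 0, -0.95]],
    [[0, 0, 0], [0, 0, -0.95]],
    [[0, 0, 0], [0, 0, -0.95]],
    [[0, 0, 0], [0, 0, -0.95]],
    [[0, 0, 0], [0, 0, -0.95]],
    [[0, 0, 0], [0, 0, -0.95]],
    [[0, 0, 0], [0, 0, -0.8]],
    [[0, 0, 0], [0, 0, 0]],
    [[0, 0, 0], [0, 0, 0]],
  ],
  fingers=0.9,
)

```text
clock: 12.22
ee_pos: [0.5496, 0.1302, 0.1437]
orientation: [[0.382, 0.924, 0.0], [0.924, -0.382, 0.0], [0.0, 0.0, -1.0]]
contact_force: [0.1, 0.3, -0.1]
gripper_width: 0.0768
```

```bash
cat > disc.py <<'E'
from h import *
import sys
name,z=sys.argv[1],float(sys.argv[2])
m=cams.camera_model("wrist");im=cams.camera("wrist")[:,:,::-1].copy();cv2.imwrite(f"pics/{name}.png",im)
h=cv2.cvtColor(im,cv2.COLOR_BGR2HSV);k=cv2.inRange(h,(10,120,60),(35,255,255))
n,l,st,ce=cv2.connectedComponentsWithStats(k);o=arm.get_obs();R=np.array(o["orientation"]);ee=np.array(o["ee_pos"])
for i in range(1,n):
    if st[i,4]>60:
        X=ray("",ce[i],z,m);print("disc",ce[i].round(1),st[i,4],X.round(4),"tool",(R.T@(X-ee)).round(4))
print(ee.round(4),"y ang",np.degrees(np.arctan2(R[1,1],R[0,1])).round(2),o["clock"])
E
python3 disc.py w7 .02
```

```text
disc [273.9 204.2] 414 [0.5495 0.1297 0.02  ] tool [-5.000e-04  1.000e-04  1.236e-01]
[0.5496 0.1302 0.1436] y ang -22.5 12.275
```

View pics/w7.png

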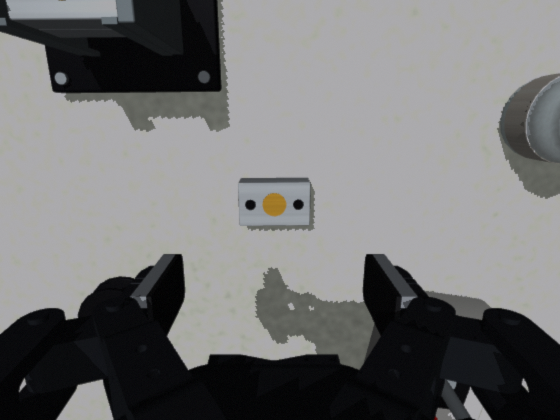

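>>> drive_tool(
  deltas=[
    [[0, 0, -30], [0, 0, 0.03]],
    [[0, 0, -30], [0, 0, 0]],
    [[0, 0, -25], [0, 0, 0]],
    [[0, 0, -18], [0, 0, 0]],
    [[0, 0, -11], [0, 0, 0]],
    [[0, 0, -6], [0, 0, 0]],
    [[0, 0, -2], [0, 0, 0]],
    [[0, 0, 0], [0, 0, 0]],
    [[0, 0, 0], [0, 0, 0]],
  ],
)

```text
clock: 13.4
ee_pos: [0.5499, 0.1302, 0.0218]
orientation: [[0.381, 0.925, 0.001], [0.925, -0.381, 0.0], [0.0, 0.001, -1.0]]
contact_force: [-0.8, 0.1, -0.1]
gripper_width: 0.0766
```

```bash
python3 disc.py w8 .02
```

```text
disc [273.7 281.9] 1377 [0.5498 0.1299 0.02  ] tool [-0.0002  0.      0.0018]
[0.5498 0.1302 0.0218] y ang -22.39 13.45
```

View pics/w8.png

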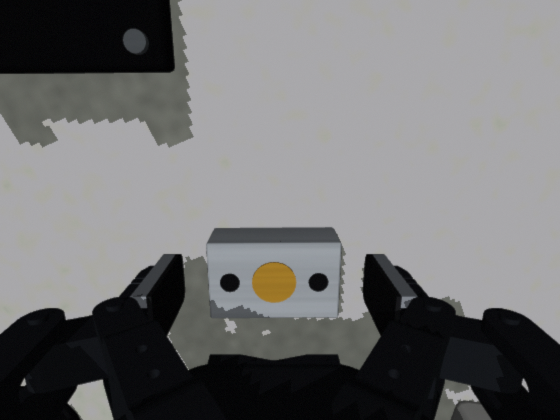

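>>> drive_tool(
  deltas=[
    [[0, 0, 0], [0, 0, 0]],
    [[0, 0, 0], [0, 0, 0]],
    [[0, 0, 0], [0, 0, 0]],
    [[0, 0, 0], [0, 0, 0]],
    [[0, 0, 0], [0, 0, 0]],
  ],
  fingers=0.5,
  squeeze=35,
)

```text
clock: 14.08
ee_pos: [0.5498, 0.1301, 0.0217]
orientation: [[0.381, 0.925, 0.0], [0.925, -0.381, 0.0], [0.0, 0.0, -1.0]]
contact_force: [-1.1, -0.3, 5.2]
gripper_width: 0.0535
```

>>> drive_tool(
  deltas=[
    [[0, 0, 5], [0, 0, 0]],
    [[0, 0, 10], [0, 0, 0]],
    [[0, 0, 20], [0, 0, 0]],
    [[0, 0, 30], [0, 0, 0]],
    [[0, 0, 30], [0, 0, 0]],
    [[0, 0, 30], [0, 0, 0]],
    [[0, 0, 13], [0, 0, 0]],
    [[0, 0, 0], [0, 0, 0]],
    [[0, 0, 0], [0, 0, 0]],
  ],
)

```text
clock: 15.2
ee_pos: [0.5489, 0.1298, 0.1583]
orientation: [[0.381, 0.925, -0.002], [0.925, -0.381, -0.0], [-0.001, -0.001, -1.0]]
contact_force: [1.1, 0.4, -1.3]
gripper_width: 0.0526
```

```bash
python3 disc.py w9 .158
python3 - <<'E'
from h import *
s=cams.camera("scene")[:,:,::-1];p=proj("scene",[.55,.13,.15]).astype(int);crop(s,p[0]-60,p[1]-70,120,110,5,"pics/s9.png")
E
```

```text
disc [79.3  2.5] 141 [0.5291 0.2459 0.158 ] tool [ 0.0998 -0.0625  0.    ]
disc [273.3 281.5] 1378 [0.549  0.1306 0.158 ] tool [ 0.0008 -0.0001  0.    ]
[0.5488 0.1298 0.158 ] y ang -22.39 15.25
```

View pics/w9.png

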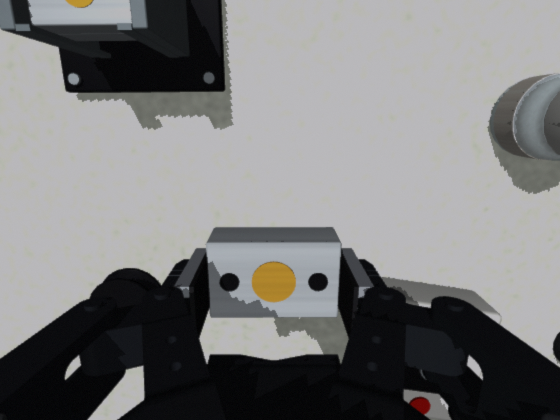

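View pics/s9.png

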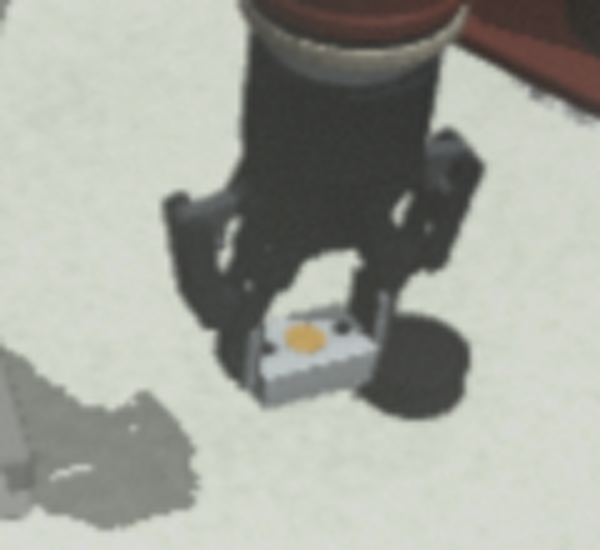

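>>> drive_tool(
  deltas=[
    [[-5, -20, 8], [0, 0, 0.17]],
    [[-5, -40, 8], [0, 0, 0.17]],
    [[-5, -50, 4], [0, 0, 0.17]],
    [[-5, -50, 0], [0, 0, 0.17]],
    [[-5, -50, 0], [0, 0, 0.17]],
    [[-5, -50, 0], [0, 0, 0.17]],
    [[-5, -50, 0], [0, 0, 0.17]],
    [[-5, -50, 0], [0, 0, 0.17]],
    [[-5, -50, 0], [0, 0, 0.17]],
    [[-5, -30, 0], [0, 0, 0.17]],
    [[0, -20, 0], [0, 0, 0]],
    [[0, 0, 0], [0, 0, 0]],
    [[0, 0, 0], [0, 0, 0]],
  ],
)

```text
clock: 16.92
ee_pos: [0.5002, -0.328, 0.179]
orientation: [[0.151, 0.989, -0.0], [0.989, -0.151, 0.001], [0.001, -0.0, -1.0]]
contact_force: [-1.2, 0.7, -0.7]
gripper_width: 0.0534
```

```bash
python3 - <<'E'
from h import *
np.save("m10.npy",cams.camera_model("wrist"),allow_pickle=True);
E
python3 disc.py w10 .18
python3 - <<'E'
from h import *
a=cams.camera("top")[:,:,::-1];crop(a,340,160,100,130,4,"pics/t10.png")
E
```

```text
disc [273.3 281.3] 1378 [ 0.5001 -0.3265  0.18  ] tool [ 0.0014 -0.0004 -0.0008]
[ 0.5003 -0.328   0.1792] y ang -8.66 16.975
```

View pics/w10.png

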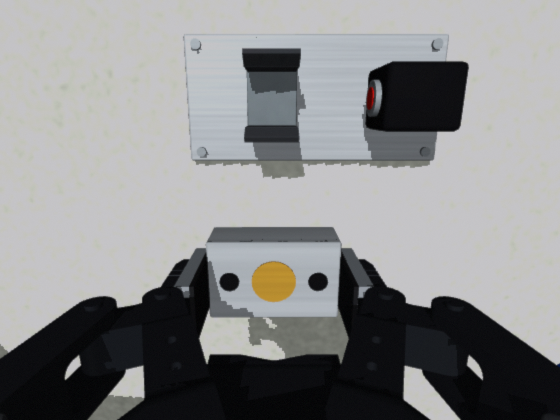

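Run:
```python
from h import *
m=np.load("m10.npy",allow_pickle=True).item()
im=cv2.imread("pics/w10.png");crop(im,180,30,160,135,5,"pics/w10z.png")
S=[ray("",u,.01,m) for u in[(195,44.5),(437,44.5),(202,152),(424.5,152)]]
print(np.round(S,4)); c=np.mean(S,0)
for a,b in((0,1),(2,3)):
    d=S[b]-S[a];print(np.linalg.norm(d),np.degrees(np.arctan2(d[1],d[0])))
d=(S[0]-S[2]);print(np.linalg.norm(d)); d=S[1]-S[0];d/=np.linalg.norm(d);print("rest",c-.035*d)
for z in (.03,): print([ray("",u,z,m).round(4) for u in((247,100),(297,100))])
```

```text
[[ 0.4564 -0.2023  0.01  ]
 [ 0.6447 -0.2311  0.01  ]
 [ 0.4446 -0.2856  0.01  ]
 [ 0.6319 -0.3142  0.01  ]]
0.1904757959105107 -8.70951924156634
0.1895045931095758 -8.685322351137398
0.08414319674661522
rest [ 0.50978703 -0.25297344  0.01      ]
[array([ 0.4911, -0.2506,  0.03  ]), array([ 0.5288, -0.2563,  0.03  ])]
```

View pics/w10z.png

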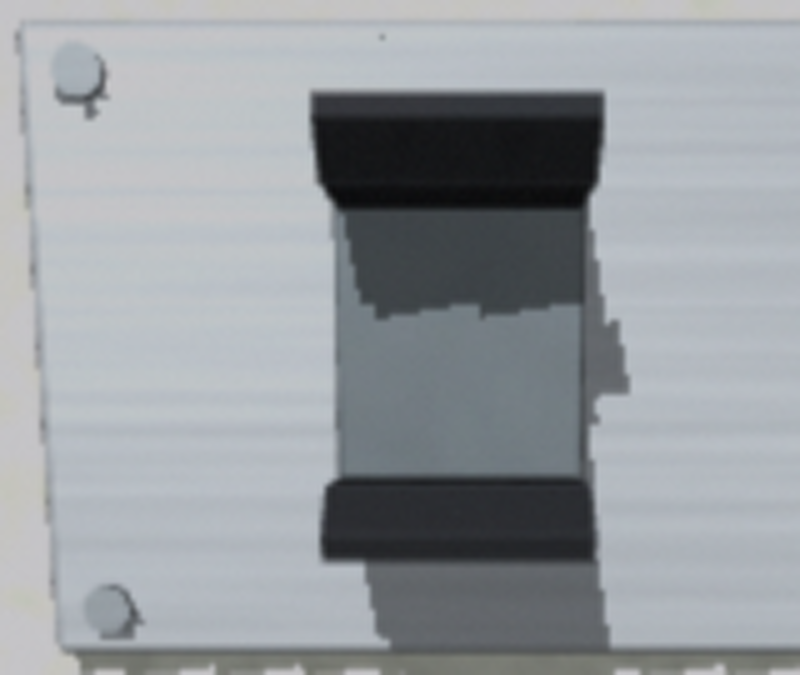

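Run:
```python
from h import *
m=np.load("m10.npy",allow_pickle=True).item()
O=np.array([.5098,-.2530]);t=np.radians(-8.68);A=np.array([[np.cos(t),np.sin(t)],[-np.sin(t),np.cos(t)]])
q=lambda x,y,z:(A@(ray("",(180+x/5,30+y/5),z,m)[:2]-O)).round(4)
print("far base",q(460,207,.03),"far kink",q(460,185,.056),"far top",q(460,115,.066))
print("near top inner",q(460,480,.056),q(460,480,.066),"outer",q(460,560,.066))
print("rest edges",q(337,350,.03),q(583,350,.03))
print("toptop", [ (A@(ray("top",(350+x/5,170+y/5),z)[:2]-O)).round(4) for x,y,z in((170,370,.03),(232,375,.03))])
```

```text
far base [0.0003 0.02  ] far kink [0.0004 0.0199] far top [0.0005 0.027 ]
near top inner [ 0.0004 -0.0188] [ 0.0004 -0.0185] outer [ 0.0004 -0.0291]
rest edges [-0.0185 -0.0004] [ 0.019  -0.0004]
toptop [array([-0.0027,  0.0066]), array([-0.0004, -0.0192])]
```

>>> drive_tool(
  deltas=[
    [[2, 15, 0], [0, 0, 0]],
    [[2, 25, 0], [0, 0, 0]],
    [[3, 20, -5], [0, 0, 0]],
    [[3, 15, -15], [0, 0, 0]],
    [[0, 0, -20], [0, 0, 0]],
    [[0, 0, -20], [0, 0, 0]],
    [[0, 0, -15], [0, 0, 0]],
    [[0, 0, 0], [0, 0, 0]],
    [[0, 0, 0], [0, 0, 0]],
    [[0, 0, 0], [0, 0, 0]],
  ],
)

```text
clock: 18.27
ee_pos: [0.51, -0.2552, 0.1051]
orientation: [[0.153, 0.988, 0.001], [0.988, -0.153, -0.001], [-0.0, 0.001, -1.0]]
contact_force: [0.4, 0.2, -0.2]
gripper_width: 0.0528
```

```bash
python3 disc.py w11 .102;python3 - <<'E'
from h import *
s=cams.camera("scene")[:,:,::-1];p=proj("scene",[.51,-.2525,.05]).astype(int);crop(s,p[0]-60,p[1]-60,120,100,5,"pics/s11.png")
E
```

```text
disc [273.2 281.3] 1376 [ 0.5095 -0.2557  0.102 ] tool [-0.0007 -0.0004  0.0031]
[ 0.51   -0.2551  0.1051] y ang -8.79 18.325
```

View pics/w11.png

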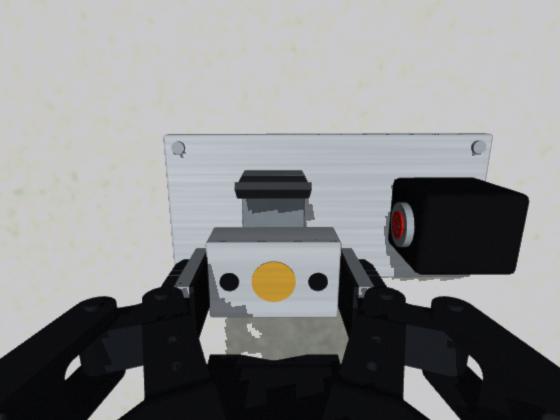

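View pics/s11.png

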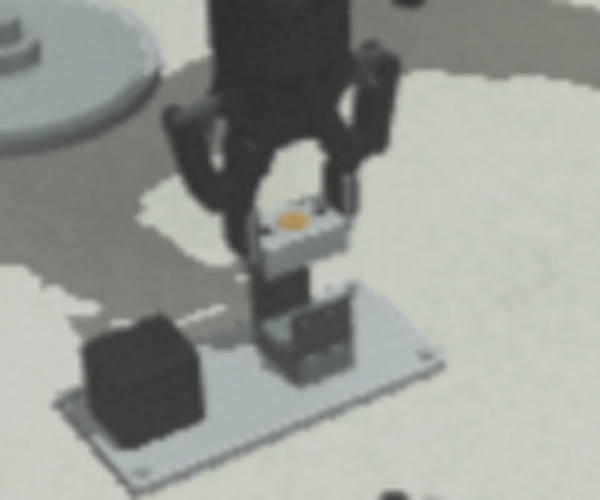

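>>> drive_tool(
  deltas=[
    [[0, 2.5, 0], [0, 0, 0.01]],
    [[0, 0, -5], [0, 0, 0]],
    [[0, 0, -7], [0, 0, 0]],
    [[0, 0, -8], [0, 0, 0]],
    [[0, 0, -6], [0, 0, 0]],
    [[0, 0, -5], [0, 0, 0]],
    [[0, 0, 0], [0, 0, 0]],
    [[0, 0, 0], [0, 0, 0]],
  ],
)

```text
clock: 19.38
ee_pos: [0.5097, -0.2525, 0.0735]
orientation: [[0.151, 0.988, 0.0], [0.988, -0.151, -0.0], [-0.0, 0.0, -1.0]]
contact_force: [0.0, 0.1, -1.2]
gripper_width: 0.0534
```

```bash
python3 disc.py w12 .072;python3 - <<'E'
from h import *
s=cams.camera("scene")[:,:,::-1];p=proj("scene",[.51,-.2525,.05]).astype(int);crop(s,p[0]-50,p[1]-50,100,80,6,"pics/s12.png")
E
```

```text
disc [273.2 281.3] 1377 [ 0.5093 -0.2522  0.072 ] tool [ 0.0002 -0.0005  0.0016]
[ 0.5098 -0.2525  0.0736] y ang -8.71 19.425
```

View pics/w12.png

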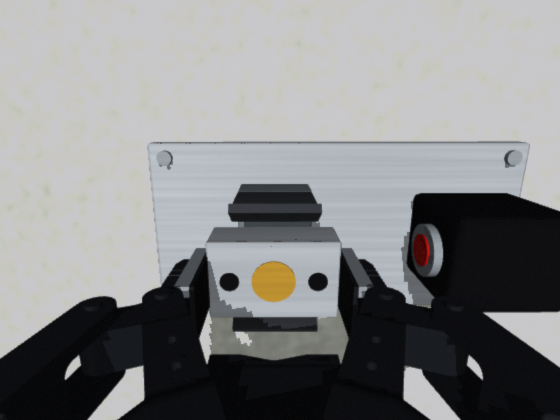

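View pics/s12.png

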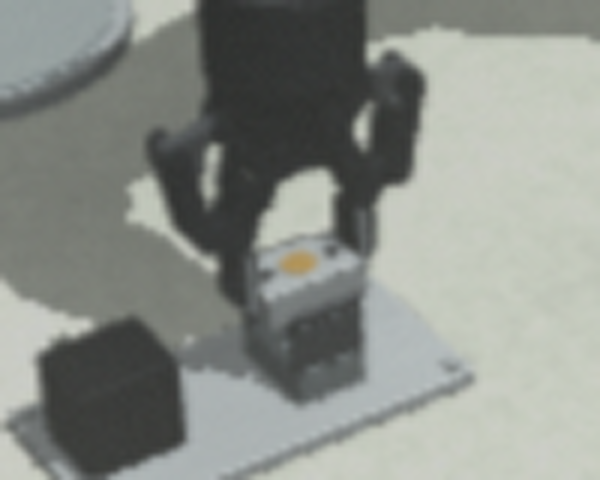

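>>> drive_tool(
  deltas=[
    [[0, 0, -4], [0, 0, 0]],
    [[0, 0, -4], [0, 0, 0]],
    [[0, 0, -4], [0, 0, 0]],
    [[0, 0, -3], [0, 0, 0]],
    [[0, 0, -2], [0, 0, 0]],
    [[0, 0, 0], [0, 0, 0]],
    [[0, 0, 0], [0, 0, 0]],
  ],
)

```text
clock: 20.35
ee_pos: [0.5096, -0.2525, 0.0564]
orientation: [[0.151, 0.988, 0.0], [0.988, -0.151, -0.0], [-0.0, 0.0, -1.0]]
contact_force: [0.0, -0.6, -2.2]
gripper_width: 0.0533
```

>>> drive_tool(
  deltas=[
    [[0, 0, -1], [0, 0, 0]],
    [[0, 0, -1], [0, 0, 0]],
    [[0, 0, 0], [0, 0, 0]],
    [[0, 0, 0], [0, 0, 0]],
  ],
)

```text
clock: 20.85
ee_pos: [0.5096, -0.2524, 0.0543]
orientation: [[0.151, 0.988, 0.0], [0.988, -0.151, -0.0], [-0.0, 0.0, -1.0]]
contact_force: [-0.6, -0.2, -0.9]
gripper_width: 0.0533
```

>>> drive_tool(
  deltas=[
    [[0, 0, -1], [0, 0, 0]],
    [[0, 0, -1], [0, 0, 0]],
    [[0, 0, 0], [0, 0, 0]],
    [[0, 0, 0], [0, 0, 0]],
  ],
)

```text
clock: 21.35
ee_pos: [0.5095, -0.2524, 0.0523]
orientation: [[0.151, 0.988, -0.0], [0.988, -0.151, 0.0], [0.0, -0.0, -1.0]]
contact_force: [0.4, 0.3, -1.3]
gripper_width: 0.0527
```

>>> drive_tool(
  deltas=[
    [[0, 0, -0.7], [0, 0, 0]],
    [[0, 0, 0], [0, 0, 0]],
    [[0, 0, 0], [0, 0, 0]],
  ],
)

```text
clock: 21.72
ee_pos: [0.5096, -0.2524, 0.0518]
orientation: [[0.151, 0.988, 0.0], [0.988, -0.151, -0.0], [-0.0, 0.0, -1.0]]
contact_force: [0.1, 0.2, 1.4]
gripper_width: 0.0531
```

>>> drive_tool(
  deltas=[
    [[0, 0, -0.5], [0, 0, 0]],
    [[0, 0, 0], [0, 0, 0]],
    [[0, 0, 0], [0, 0, 0]],
  ],
)

```text
clock: 22.1
ee_pos: [0.5096, -0.2524, 0.0517]
orientation: [[0.151, 0.988, 0.0], [0.988, -0.151, -0.0], [-0.0, 0.0, -1.0]]
contact_force: [-2.7, 0.7, 6.9]
gripper_width: 0.0534
```

>>> drive_tool(
  deltas=[
    [[0, 0, 0], [0, 0, 0]],
    [[0, 0, 0], [0, 0, 0]],
    [[0, 0, 0], [0, 0, 0]],
    [[0, 0, 0], [0, 0, 0]],
  ],
  fingers=0.8,
)

```text
clock: 22.6
ee_pos: [0.5096, -0.2524, 0.051]
orientation: [[0.151, 0.988, -0.0], [0.988, -0.151, 0.0], [0.0, -0.0, -1.0]]
contact_force: [-0.3, -0.1, 0.9]
gripper_width: 0.0683
```

>>> drive_tool(
  deltas=[
    [[0, 0, 4], [0, 0, 0]],
    [[0, 0, 10], [0, 0, 0]],
    [[0, 0, 20], [0, 0, 0]],
    [[0, 0, 30], [0, 0, 0]],
    [[0, 0, 30], [0, 0, 0]],
    [[0, 0, 26], [0, 0, 0]],
    [[0, 0, 0], [0, 0, 0]],
    [[0, 0, 0], [0, 0, 0]],
  ],
)

```text
clock: 23.6
ee_pos: [0.5093, -0.2523, 0.171]
orientation: [[0.151, 0.988, -0.0], [0.988, -0.151, -0.0], [-0.0, -0.0, -1.0]]
contact_force: [-0.8, -0.2, -0.8]
gripper_width: 0.0685
```

```bash
python3 disc.py w13 .05;python3 - <<'E'
from h import *
s=cams.camera("scene")[:,:,::-1];p=proj("scene",[.51,-.2525,.05]).astype(int);crop(s,p[0]-50,p[1]-50,100,80,6,"pics/s13.png")
E
```

```text
disc [273.8 204.9] 425 [ 0.5091 -0.2526  0.05  ] tool [-0.0004  0.0002  0.1205]
[ 0.5091 -0.2522  0.1705] y ang -8.7 23.65
```

View pics/w13.png

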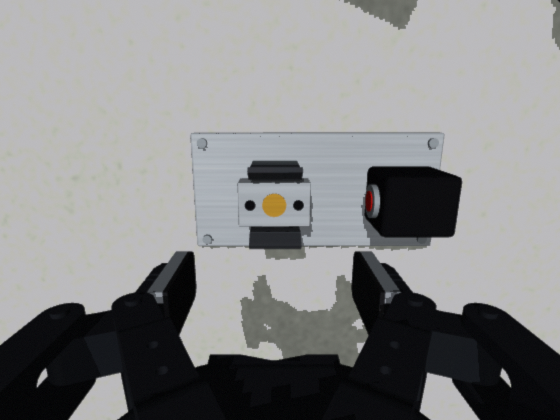

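View pics/s13.png

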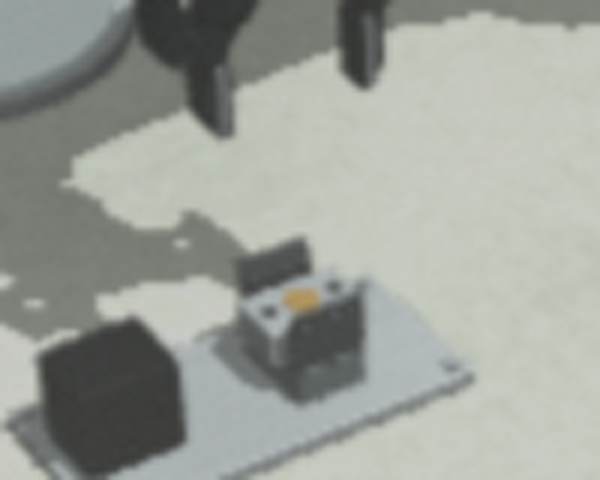

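>>> drive_tool(
  deltas=[
    [[10, 20, 0], [0, 0, -0.5]],
    [[16, 32, 0], [0, 0, -0.5]],
    [[16, 32, 0], [0, 0, -0.5]],
    [[16, 32, 0], [0, 0, -0.5]],
    [[14, 28, 0], [0, 0, -0.5]],
    [[10, 19, 0], [0, 0, -0.4]],
    [[0, 0, 0], [0, 0, 0]],
    [[0, 0, 0], [0, 0, 0]],
    [[0, 0, 0], [0, 0, 0]],
  ],
  fingers=0,
)

```text
clock: 24.82
ee_pos: [0.5911, -0.0909, 0.1709]
orientation: [[0.53, 0.848, -0.001], [0.848, -0.53, -0.0], [-0.001, -0.0, -1.0]]
contact_force: [0.8, -0.2, 0.5]
gripper_width: 0.0001
```

Run:
```python
from h import *
m=cams.camera_model("wrist");np.save("m14.npy",m,allow_pickle=True);im=cams.camera("wrist")[:,:,::-1].copy();cv2.imwrite("pics/w14.png",im)
h=cv2.cvtColor(im,cv2.COLOR_BGR2HSV);P=[]
for n,k in(("green",cv2.inRange(h,(45,90,40),(85,255,255))),("red",cv2.inRange(h,(0,150,80),(6,255,255))|cv2.inRange(h,(174,150,80),(180,255,255)))):
    c,l,st,ce=cv2.connectedComponentsWithStats(k)
    for i in range(1,c):
        if st[i,4]>60: print(n,ce[i].round(1),st[i,4],ray("",ce[i],.0455,m).round(4))
o=arm.get_obs();R=np.array(o["orientation"]);print(np.round(o["ee_pos"],4),np.degrees(np.arctan2(R[1,1],R[0,1])),o["gripper_width"],o["clock"])
```

```text
green [271.6  73. ] 571 [ 0.6384 -0.0124  0.0455]
red [272.5 187.4] 432 [ 0.5966 -0.0804  0.0455]
[ 0.5911 -0.0907  0.171 ] -31.97704546773345 1.6121354085168304e-05 24.875
```

View pics/w14.png

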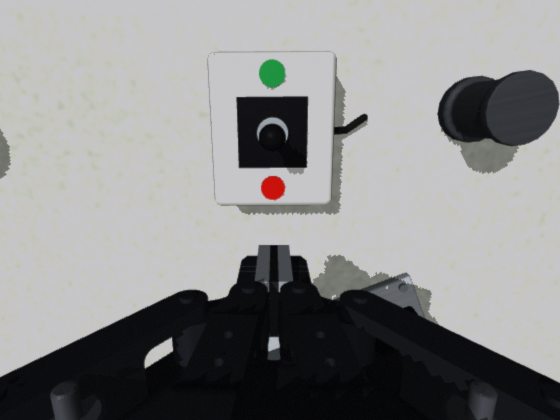

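>>> drive_tool(
  deltas=[
    [[0, 0, -20], [0, 0, 0]],
    [[0, 0, -25], [0, 0, 0]],
    [[0, 0, -20], [0, 0, 0]],
    [[0, 0, -13], [0, 0, 0]],
    [[0, 0, 0], [0, 0, 0]],
    [[5.2, 8.5, 0], [0, 0, 0]],
    [[5.2, 8.5, 0], [0, 0, 0]],
    [[4.2, 6.8, 0], [0, 0, 0]],
    [[0, 0, 0], [0, 0, 0]],
    [[0, 0, 0], [0, 0, 0]],
  ],
)

```text
clock: 26.12
ee_pos: [0.6061, -0.0658, 0.0931]
orientation: [[0.529, 0.849, -0.0], [0.849, -0.529, -0.0], [-0.0, -0.0, -1.0]]
contact_force: [-0.7, -0.7, -0.6]
gripper_width: 0.0001
```

```bash
cat > con.py <<'E'
from h import *
import sys
o=arm.get_obs();e=np.array(o["ee_pos"])[:2]-[.6175,-.0464];d=np.array([.524,.852]);f=np.array(o["contact_force"])
print("along",(e@d*1000).round(1),"cross",(e@[-.852,.524]*1000).round(1),"z",o["ee_pos"][2],"Fd",f[:2]@d,o["clock"])
n=sys.argv[1];im=cams.camera("wrist")[:,:,::-1];cv2.imwrite(f"pics/{n}w.png",im)
s=cams.camera("scene")[:,:,::-1];crop(s,225,180,90,80,6,f"pics/{n}s.png")
E
python3 con.py c1
```

```text
along -22.5 cross -0.4 z 0.09312115014048471 Fd -0.9658467880007725 26.125
```

View pics/c1w.png

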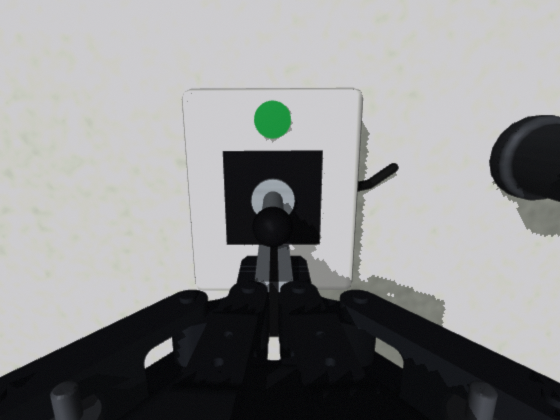

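View pics/c1s.png

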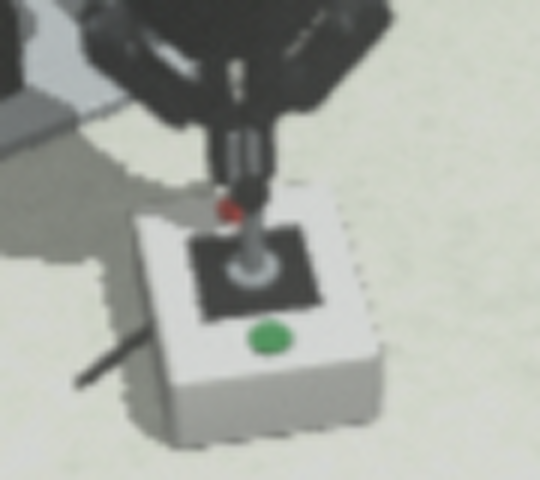

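>>> drive_tool(
  deltas=[
    [[2.1, 3.4, 0], [0, 0, 0]],
    [[2.1, 3.4, 0], [0, 0, 0]],
    [[2.1, 3.4, 0], [0, 0, 0]],
    [[2.1, 3.4, 0], [0, 0, 0]],
    [[2.1, 3.4, 0], [0, 0, 0]],
    [[0, 0, 0], [0, 0, 0]],
    [[0, 0, 0], [0, 0, 0]],
  ],
)

```text
clock: 27.1
ee_pos: [0.6163, -0.049, 0.0929]
orientation: [[0.529, 0.849, -0.001], [0.849, -0.529, -0.0], [-0.001, -0.0, -1.0]]
contact_force: [-2.8, -2.8, -1.2]
gripper_width: -0.0001
```

```bash
python3 con.py c2
```

```text
along -2.8 cross -0.4 z 0.09285224740680077 Fd -3.842422819789563 27.1
```

View pics/c2w.png

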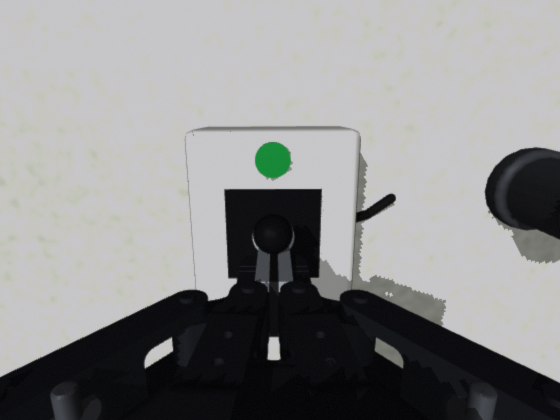

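View pics/c2s.png

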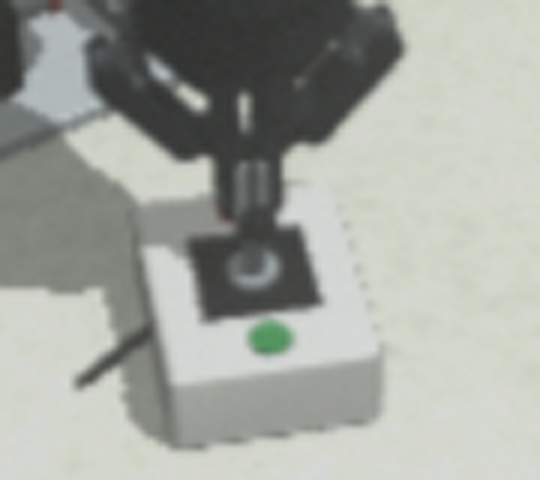

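Run:
```python
from h import *
m=cams.camera_model("wrist")
for a in(0,.2,.3,.35,.4,.42):
    X=np.array([.6175,-.0464,.045])+.045*np.array([.524*np.sin(a),.852*np.sin(a),np.cos(a)]);print(a,proj("",X,m).round(1))
im=cams.camera("wrist")[:,:,::-1];crop(im,210,180,130,100,6,"pics/c3.png")
a=cams.camera("top")[:,:,::-1];crop(a,355,170,65,60,8,"pics/c3t.png")
```

```text
0 [272.4 273.7]
0.2 [272.3 252.2]
0.3 [272.2 241. ]
0.35 [272.2 235.3]
0.4 [272.2 229.7]
0.42 [272.2 227.5]
```

View pics/c3.png

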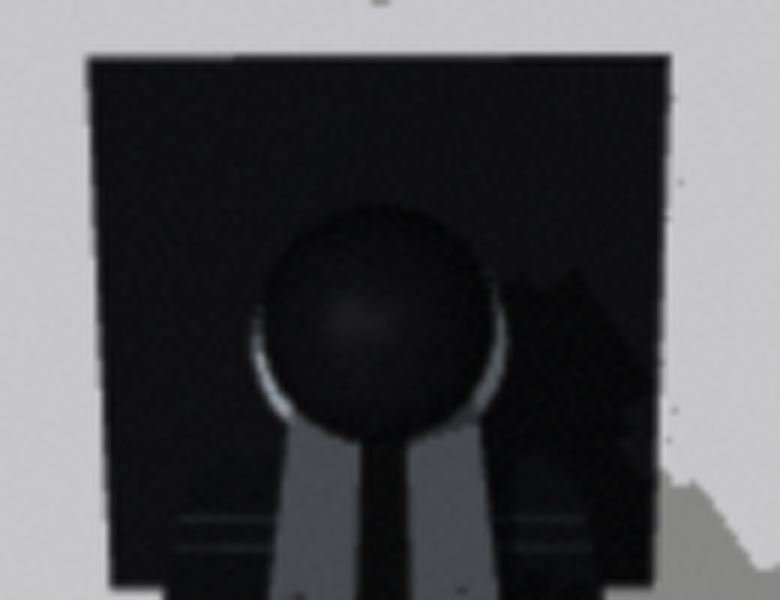

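View pics/c3t.png

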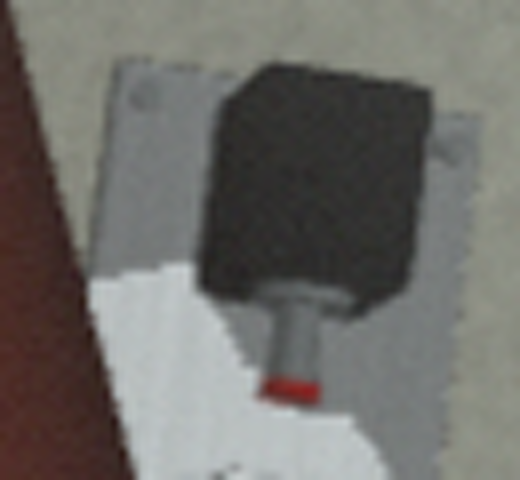

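The ball's centre is at row 233.7, which gives a tilt of about 0.36 rad, and the probe is out. I'll push 1 mm more, hold, then back off slowly so the lever follows the fingers to centre.

>>> drive_tool(
  deltas=[
    [[0.5, 0.8, 0], [0, 0, 0]],
    [[0, 0, 0], [0, 0, 0]],
    [[0, 0, 0], [0, 0, 0]],
    [[0, 0, 0], [0, 0, 0]],
    [[0, 0, 0], [0, 0, 0]],
    [[0, 0, 0], [0, 0, 0]],
    [[0, 0, 0], [0, 0, 0]],
    [[0, 0, 0], [0, 0, 0]],
    [[0, 0, 0], [0, 0, 0]],
  ],
)

```text
clock: 28.42
ee_pos: [0.6172, -0.0478, 0.0932]
orientation: [[0.528, 0.849, 0.0], [0.849, -0.528, 0.0], [0.0, 0.0, -1.0]]
contact_force: [-1.8, -3.2, 0.3]
gripper_width: 0.0001
```

>>> drive_tool(
  deltas=[
    [[-1, -1.7, 0], [0, 0, 0]],
    [[-1.6, -2.6, 0], [0, 0, 0]],
    [[-2, -3.4, 0], [0, 0, 0]],
    [[-2, -3.4, 0], [0, 0, 0]],
    [[-2, -3.4, 0], [0, 0, 0]],
    [[-2, -3.4, 0], [0, 0, 0]],
    [[-5, -8.5, 0], [0, 0, 0]],
    [[-5, -8.5, 0], [0, 0, 0]],
    [[-6, -9, 0], [0, 0, 0]],
    [[0, 0, 0], [0, 0, 0]],
    [[0, 0, 20], [0, 0, 0]],
    [[0, 0, 35], [0, 0, 0]],
    [[-5, -8, 40], [0, 0, 0]],
    [[-5, -8, 20], [0, 0, 0]],
    [[0, 0, 0], [0, 0, 0]],
    [[0, 0, 0], [0, 0, 0]],
  ],
)

```text
clock: 30.42
ee_pos: [0.5801, -0.1074, 0.2071]
orientation: [[0.528, 0.849, -0.001], [0.849, -0.528, 0.0], [-0.0, -0.001, -1.0]]
contact_force: [-0.2, 0.5, -0.5]
gripper_width: 0.0002
```

```bash
python3 con.py c5
python3 - <<'E'
from h import *
print(proj("scene",[.6175,-.0464,.09]),proj("wrist",[.6175,-.0464,.09]))
cv2.imwrite("pics/t5.png",cams.camera("top")[:,:,::-1]);cv2.imwrite("pics/sc5.png",cams.camera("scene")[:,:,::-1])
E
```

```text
along -71.6 cross -0.1 z 0.20707927249357588 Fd 0.2951868719396433 30.425
[267.15201338 212.54514402] [273.61009242 103.50466847]
```

View pics/c5w.png

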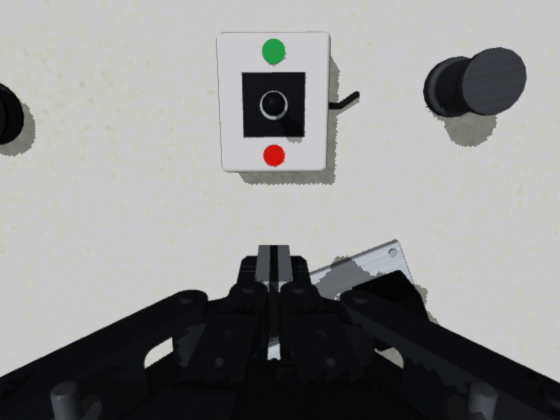

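View pics/t5.png

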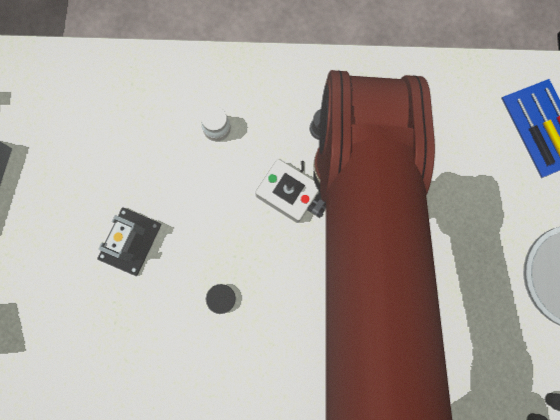

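View pics/sc5.png

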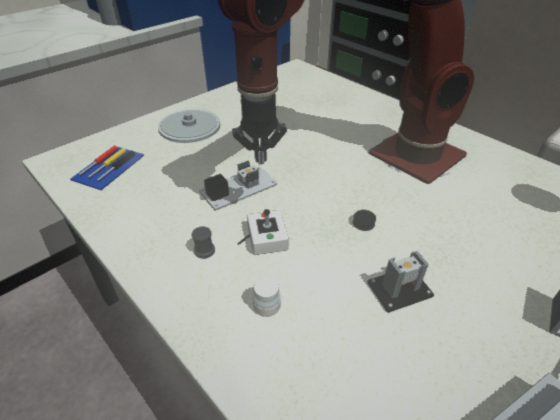

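The ball is back upright: seen at (273,103), expected (273.6,103.5). One last look at the gauge and magazine before handing in.

Run:
```python
from h import *
s=cv2.imread("pics/sc5.png")
cr=lambda im,x,y,w,h,k:cv2.resize(im[y:y+h,x:x+w],None,fx=k,fy=k,interpolation=cv2.INTER_CUBIC)
cv2.imwrite("pics/f.png",np.hstack([cr(s,195,150,85,60,4),cr(s,365,240,75,60,4)]))
h=cv2.cvtColor(s,cv2.COLOR_BGR2HSV);k=cv2.inRange(h,(8,90,60),(30,255,255))
n,l,st,ce=cv2.connectedComponentsWithStats(k)
for i in range(1,n):
    if st[i,4]>8 and ce[i][0]>200: print(ce[i],st[i,4],ray("scene",ce[i],.05).round(4),ray("scene",ce[i],.089).round(4))
```

```text
[248.         170.63636364] 11 [ 0.5084 -0.2561  0.05  ] [ 0.5409 -0.2133  0.089 ]
[407.1        264.06666667] 30 [0.4708 0.2675 0.05  ] [0.5054 0.2814 0.089 ]
```

View pics/f.png

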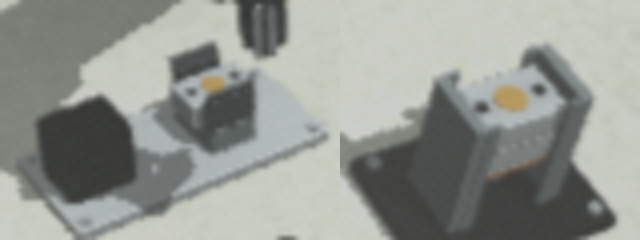

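```bash
python3 -c "
from bench import job
print(job.finish_job())"
```

```text
the job is handed in; nothing more can be done
None
```

The job is done and handed in at about 30 s of the 72 s allowed; `finish_job` gives no verdict.

- **Block:** I took the top block out across its width and set it flat on the bench. I regripped it by its ends and lowered it into the gauge until light contact (about 7 N), then released it. The wrist camera put it about 1 mm from the middle of the rest, lying flat between the cheeks.
- **Toggle:** I held it to green for over a second, at about 0.36–0.4 rad as read from the wrist image. The probe came forward in the top view. I then backed off slowly; the lever is upright again, its ball within 1 px of where upright should be, and the probe is retracted. It was only ever pushed towards green.
- **Rest of the bench:** The two remaining blocks are flat in the magazine. The spool and jar stand where they were, and the lens tube too in the scene view. The arm ended clear of everything, about 0.2 m up.
- **Disagreement:** A rougher single-ray check from the scene camera put the two block discs about 3 mm from where I expected them. That is within its pixel and calibration error and inside the limits. The wrist view of the seated block was the better measurement.

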